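# Shut the lid of a bee smoker on a beekeeping stall

### The arm

A 6-joint arm with a two-finger parallel gripper is mounted at the origin on the work surface. World frame = base frame: x ahead of the robot, y to its left, z up, the work surface at z = 0. Lengths are in m, angles in rad, forces in N, time in s.
With the tool pointing down it reaches from about 0.4 to 0.825 m from the base axis. Payload 7 kg.
Tool frame: the origin (TCP) lies midway between the tips of the shut fingers; the grasp point (between the pads) lies hold_point_z behind it (hold_point_z is the distance from the TCP to the grasp point, in m); z points along the fingers, y is the line along which they close (so a half turn about z gives the same grasp; the last joint's range is limited). The gripper opens to 88 mm and grips with 3 to 60 N. Pads are 19 mm wide; open, the fingers measure 130 mm over their backs; the gripper's body (78 mm by 193 mm) begins 47 mm behind the grasp point.
Start: joints at [-0.984, 0.359, 0.012, 0, -1.224, -0.288], TCP at [0.199, -0.645, 0.227] pointing down, gripper open.
Joint ranges: [-3.07, 3.07], [-1.43, 2.12], [-1.02, 1.25], [-3.03, 1.67], [-3.05, -0], [-3.03, 3.03]. Speed limits (rad/s): [2.39, 2.39, 3.01, 3.14, 3.14, 3.14].

### API

Orientations are given as [roll, pitch, yaw] about the fixed x, y, z axes, in that order (R = Rz(yaw) Ry(pitch) Rx(roll)).
In Python, from station import * gives the robot as it stands.
- The arm moves only by the tool apply_moves, never from a script. Its argument "steps" is a list of rows, each an object with "translation": the shift along the world's x, y, z scaled (see below), a list of three; "rotation": the turn, a rotation vector about the world's x, y, z scaled (see below), a list of three. A call has exactly 10 rows; each row is the pose to reach, as a shift and turn from the pose commanded when the call began; what a row does not reach only later rows make up. The controller multiplies each number of a shift by 250 mm and each number of a turn by 30 degrees. A row lasts 1/12 s, in which the tool goes at most 41.7 mm and 7.16 degrees, less where a joint would pass 70% of its speed; a pose out of reach is approached as far as the arm can. A call with a number of a shift or a turn outside -1 to 1 is refused whole. A call with a gripper value outside its range is refused whole. "jaw" is the closure, from -1 (fully open) to 1 (shut), so that 0 is half open, set as the call begins (left out, the last holds). The fingers move at their own pace and stop on an object; "newtons" is the grip in N (left out, the last holds). Time passes only in rows, so rows that repeat a pose let the fingers close, or fill a call up. It gives the time, the measured TCP pose, the force, the opening and the grip force at its end, in the units of the state.
- get_state(): the state, without advancing time (a new reading comes with each control period).
- grab_frame(name): name is "scene" or "top" or "wrist"; returns the picture (400x640x3 uint8, blue, green, red); there is no depth.
- camera_model(name): a dict with "fx", "fy", "cx", "cy" (pixels), "xyz" and "rotation" of the camera in the world. Camera axes: x right, y down, z forward; pixel columns grow to the right and rows downward; lengths in m; the calibration is good to about 2 mm. The wrist camera is an equidistant fisheye: a pixel r from the principal point sees the ray r / f radians off the axis. A picture is of the moment at which its call begins: read the wrist's pose just before it. camera_model takes no time and is no camera call; for the wrist camera it gives the pose at the moment of the call.
- job_done(): hands the job in; it is judged then, once.
The state is a dict: "t": time; "q": joint angles; "qd": joint speeds; "joint_efforts": joint torques, N m; "eef_pos": TCP position; "ee_rot": TCP orientation; "force": force on the tool from outside, world axes, zero at the start; "moment": the same for the moment, N m; "width": finger opening in m; "gripper_force": force on a finger pad.
Only numpy, scipy, OpenCV 4.12 (cv2) and the standard library are available. Lean on these libraries where they do the work, as an engineer would, in place of code of your own. Each camera call takes 0.05 s, during which the arm holds its last target. There are 200 camera calls.

### The job

The big bee smoker has been left with its funnel lid tipped back over the bellows. Using only the fingertips or the outside of the fingers, push the lid up and over, then press it gently down until it sits fully home on the can. Do not pinch, lift, tip or shove the smoker along the table, leave the goods around it as they are, and finish with the hand clear.

Things in the scene. Friction and masses are not known exactly. Their poses are not given: they have to be found in the camera images.
- smoker: Big bee smoker, the only one with its lid open: loose upright steel can, 100 mm across, 180 high, about 0.9 kg in all; wire guard 116 mm across round its lower 110 mm with a hook jutting 20 mm at the front; wooden bellows 95 wide, 155 high at its back, reaching 135 mm behind the can's axis. Origin: centre of the can's underside. -x is the front, +x the bellows and hinge side, z up.
- lid (a joint): Opening angle of the big smoker's lid, rad: 0 = fully home on the can, 1.6 = standing on edge, 2.0 = end stop, tipped back over the bellows. The hinge is stiff: the lid (100 g) stays at whatever angle it is left and never falls by itself; moving it takes 0.03 to 0.18 N m, or up to 1.6 N at the tab.
- lid_hinge (a point): Point on the lid's hinge axis at the back of the can's mouth: on the smoker's centre plane, 57 mm behind the can's axis (smoker +x), 172 mm above the table. The hinge axis is level, along the smoker's y axis.
- lid_tab (a point): Middle of the outer face of the lid's thumb tab, a flat steel tongue 30 mm wide, 3 thick, jutting 28 mm from the rim opposite the hinge. Shut: it points to the front, 124 mm ahead of the hinge axis (its end 138) and 11.5 mm above it, face up. Open: it is the lid's highest part, 290 mm above the table, its outer face looking back, away from the can. Axes turn with the lid; z: outward normal.
- lid_spout (a point): Centre of the spout's open end, 29 mm across, the narrow end of the lid's funnel. The lid is a steel rim 106 mm across, 26 deep, under a hollow funnel that narrows to the spout over 95 mm. Shut, the spout is 275 mm above the table; open, the funnel points back over the bellows.
- small_smoker: Bystander: a smaller smoker of the same make, lid shut, can 80 mm across, 190 mm high overall; loose. Origin: centre of the can's underside; -x is its front.
- tub: Bystander: open round yellow plastic tub, 160 mm across the rim, 95 mm high; loose. Origin: centre of its underside.
- hive_tool: Bystander: flat steel hive tool, 240 mm long, 4 mm thick, lying on the table along its x axis; loose. Origin: near the middle, on the table.
- fork: Bystander: uncapping fork, wooden handle 118 mm long and comb of needles 75 mm wide, lying on the table along its x axis; loose. Origin: near the comb end of the handle, at table height.

How it is judged:
By the outcome, as a careful person would: the job done as asked, in the order asked, and still so for the second after the job is handed in, with the robot touching nothing.
It also fails if it takes over 45 s, if anything falls off the work surface, if the arm or the gripper's body presses on something with over 40 N, if the wrist force passes 120 N, or if a joint passes its speed limit or range.

## Working session

There is one attempt and no reset: what is moved stays moved. The work goes in short steps, Python scripts to look and compute and a tool call to move; the robot and the scene stay as the last step left them, time stands still between calls to the robot, and variables do not carry over. Pictures are saved under pics/ and viewed, at most 10 in all, crops included, and the job is handed in when it is done.

Besides the shell and the picture viewer there is one more tool, called after "Call:" as name(argument=value, ...), one argument or row to a line, values as JSON. apply_moves: Moves the arm, as the interface text tells. Shifts and turns lie within -1 to 1; 1 stands for 250 mm of shift or 30 degrees of turn. Its arguments: {"type":"object","properties":{"steps":{"type":"array"},"jaw":{"type":"number"},"newtons":{"type":"number"}},"required":["steps"]}

```bash
mkdir -p pics; python3 - <<'E'
from station import *
import cv2
for n in ("scene","top"):
    im=grab_frame(n); cv2.imwrite(f"pics/{n}0.png",im); print(n,camera_model(n))
s=get_state(); print(s)
E
```

```text
scene {'fx': 513.1600196544637, 'fy': 513.1600196544637, 'cx': 313.2292888469938, 'cy': 202.34990717698486, 'xyz': array([ 1.71311537, -0.10810744,  1.1149229 ]), 'rotation': array([-2.21493974,  0.01487439,  1.4733737 ])}
top {'fx': 412.159908241336, 'fy': 412.159908241336, 'cx': 325.7279618132245, 'cy': 191.12069619874188, 'xyz': array([0.30194818, 0.01590992, 1.50764166]), 'rotation': array([-3.02052606, -0.00497026, -1.59604771])}
{'t': 0.1, 'q': array([-9.83894598e-01,  3.59313675e-01,  1.11692264e-02, -2.94388802e-04,
       -1.22408196e+00, -2.88092654e-01]), 'qd': array([ 0.0007639 , -0.00246095,  0.00139163,  0.00020063,  0.00028486,
        0.00071675]), 'joint_efforts': array([-3.05859510e-03, -5.84162199e+01,  2.93750721e+01,  7.01524571e+00,
        1.02184087e-02, -7.04745207e-05]), 'eef_pos': array([ 0.19855326, -0.64469693,  0.2257281 ]), 'ee_rot': array([ 3.14014287e+00, -1.41001659e-04, -2.84288371e+00]), 'force': array([ 0.75040221,  0.58464089, -0.32226305]), 'moment': array([ 0.02421817, -0.00634683, -0.05429297]), 'gripper_force': 0.0, 'width': 0.08767999939180121}
```

View pics/scene0.png

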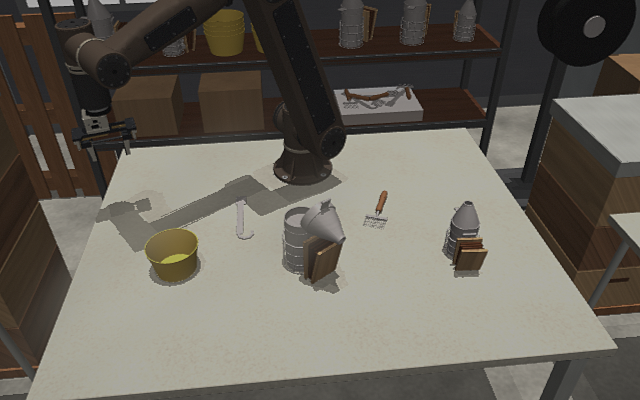

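View pics/top0.png

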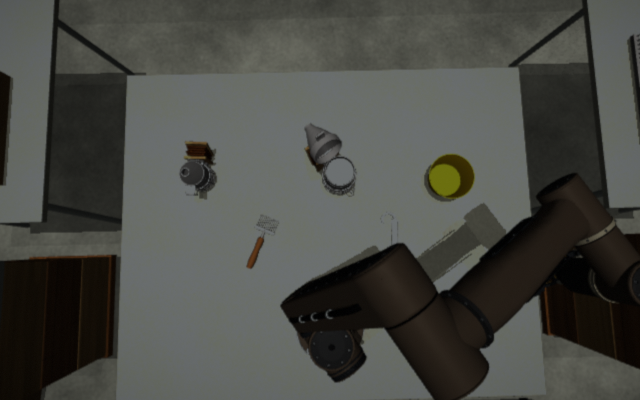

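The scene view shows the big smoker at about (315,240), with its lid tipped back toward the camera and to the right. In the top view the can mouth is near (340,172) and the spout near (316,130). The tub, hive tool, fork and small smoker are all well apart from it. I'll zoom in next.

```bash
cat > h.py <<'E'
import numpy as np, cv2
from scipy.spatial.transform import Rotation as R
from station import *
def ray(c,u,v):
    d=R.from_euler('xyz',c['rotation']).as_matrix()@np.array([(u-c['cx'])/c['fx'],(v-c['cy'])/c['fy'],1]); return np.array(c['xyz']),d
def onz(c,u,v,z):
    o,d=ray(c,u,v); return o+d*(z-o[2])/d[2]
def two(c1,p1,c2,p2):
    o,d=ray(c1,*p1); a,b=ray(c2,*p2); d/=np.linalg.norm(d); b/=np.linalg.norm(b)
    t=np.linalg.lstsq(np.c_[d,-b],a-o,rcond=None)[0]; x,y=o+d*t[0],a+b*t[1]
    return (x+y)/2,np.linalg.norm(x-y)
def proj(c,p):
    q=R.from_euler('xyz',c['rotation']).as_matrix().T@(np.array(p)-c['xyz']); return c['fx']*q[0]/q[2]+c['cx'],c['fy']*q[1]/q[2]+c['cy']
E
python3 - <<'E'
from h import *
a=cv2.imread('pics/scene0.png')[190:290,265:365]; b=cv2.imread('pics/top0.png')[110:210,285:385]
b=cv2.convertScaleAbs(b,alpha=1.5)
cv2.imwrite('pics/z.png',np.hstack([cv2.resize(x,(400,400),interpolation=2) for x in(a,b)]))
c=camera_model('top'); s=camera_model('scene')
print(onz(c,340,172,.18),onz(s,299,217,.18),two(c,(316,130),s,(337,243)))
E
```

```text
[ 0.52495637 -0.04292223  0.18      ] [ 0.53878282 -0.04913545  0.18      ] (array([0.66750238, 0.03878824, 0.18261236]), np.float64(0.013259802097399773))
```

View pics/z.png

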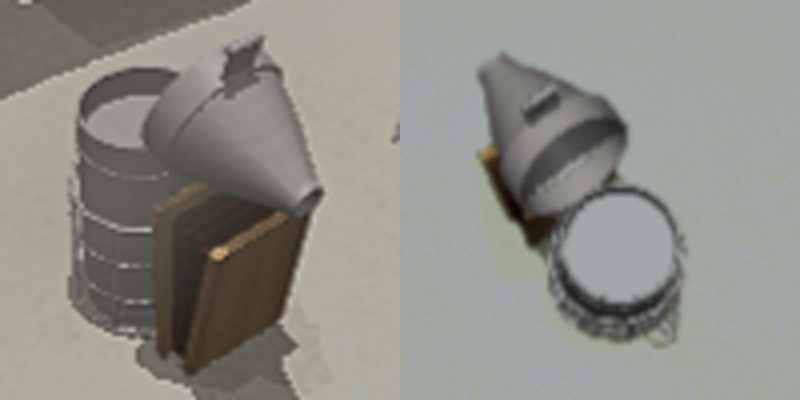

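The zoom shows the can mouth at about scene (301,217) and top (340,171.5), and the tab at scene (325.5,206) and top (320,136). The spout end is at scene (342.5,240) and top (308,126).

```bash
python3 - <<'E'
from h import *
c=camera_model('top'); s=camera_model('scene')
m=two(c,(340,171.5),s,(301,217)); t=two(c,(320.2,135.7),s,(325.7,206.3)); p=two(c,(308,126),s,(342.7,240))
for x in (m,t,p): print(np.round(x[0],4),round(x[1],4))
print(onz(c,340,171.5,.18),onz(s,301,217,.18),onz(c,320.2,135.7,.292),onz(s,325.7,206.3,.292))
for x in (t,p): d=x[0]-m[0]; print(np.degrees(np.arctan2(d[1],d[0])),np.hypot(d[0],d[1]))
E
```

```text
[ 0.5282 -0.043   0.171 ] 0.0007
[0.6226 0.0191 0.2768] 0.0011
[0.6762 0.0587 0.1993] 0.0018
[ 0.52660926 -0.04297089  0.18      ] [ 0.53946102 -0.04331978  0.18      ] [0.61863384 0.01856982 0.292     ] [0.64238788 0.01734633 0.292     ]
33.34139152540303 0.11309790244499439
34.48610616582701 0.17964114170819093
```

Call:
apply_moves(
  jaw=1,
  newtons=10,
  steps=[
    {"translation":[0.06,0.1,0.1],"rotation":[0,0,0.06]},
    {"translation":[0.12,0.2,0.2],"rotation":[0,0,0.12]},
    {"translation":[0.2,0.32,0.3],"rotation":[0,0,0.2]},
    {"translation":[0.28,0.45,0.4],"rotation":[0,0,0.3]},
    {"translation":[0.36,0.58,0.5],"rotation":[0,0,0.4]},
    {"translation":[0.44,0.7,0.6],"rotation":[0,0,0.5]},
    {"translation":[0.5,0.82,0.62],"rotation":[0,0,0.57]},
    {"translation":[0.56,0.94,0.62],"rotation":[0,0,0.57]},
    {"translation":[0.6,1,0.62],"rotation":[0,0,0.57]},
    {"translation":[0.6,1,0.62],"rotation":[0,0,0.57]},
  ],
)

```text
t: 0.93
eef_pos: [0.3501, -0.3923, 0.3822]
ee_rot: [-3.141, 0.001, -2.541]
force: [0.1, 0.5, -0.6]
width: 0.0265
gripper_force: 0.0
```

Call:
apply_moves(
  steps=[
    {"translation":[0.1,0.1,0],"rotation":[0,0,0]},
    {"translation":[0.2,0.22,0],"rotation":[0,0,0]},
    {"translation":[0.32,0.34,0],"rotation":[0,0,0]},
    {"translation":[0.44,0.46,0],"rotation":[0,0,0]},
    {"translation":[0.56,0.58,0],"rotation":[0,0,0]},
    {"translation":[0.68,0.7,0],"rotation":[0,0,0]},
    {"translation":[0.78,0.82,0],"rotation":[0,0,0]},
    {"translation":[0.88,0.94,0],"rotation":[0,0,0]},
    {"translation":[0.92,1,0],"rotation":[0,0,0]},
    {"translation":[0.92,1,0],"rotation":[0,0,0]},
  ],
)

```text
t: 1.77
eef_pos: [0.5806, -0.1422, 0.3796]
ee_rot: [3.14, -0.002, -2.541]
force: [0.3, -0.6, 0.6]
width: 0.0005
gripper_force: 0.0
```

Call:
apply_moves(
  steps=[
    {"translation":[0.04,0.1,0],"rotation":[0,0,0]},
    {"translation":[0.1,0.2,0],"rotation":[0,0,0]},
    {"translation":[0.15,0.35,0],"rotation":[0,0,0]},
    {"translation":[0.2,0.48,0],"rotation":[0,0,0]},
    {"translation":[0.26,0.6,0],"rotation":[0,0,0]},
    {"translation":[0.3,0.7,0],"rotation":[0,0,0]},
    {"translation":[0.32,0.76,0],"rotation":[0,0,0]},
    {"translation":[0.32,0.76,0],"rotation":[0,0,0]},
    {"translation":[0.32,0.76,0],"rotation":[0,0,0]},
    {"translation":[0.32,0.76,0],"rotation":[0,0,0]},
  ],
)

```text
t: 2.6
eef_pos: [0.6584, 0.0439, 0.3815]
ee_rot: [-3.141, -0.0, -2.545]
force: [0.3, 0.4, 0.7]
width: 0.0001
gripper_force: 0.0
```

```bash
python3 - <<'E'
from h import *
s=get_state();c=camera_model('wrist');im=grab_frame('wrist'); cv2.imwrite('pics/w1.png',im)
print({k:s[k] for k in('t','eef_pos','ee_rot','force','width')},c)
c['xyz']=np.array(c['xyz'])
def pw(p):
    q=R.from_euler('xyz',c['rotation']).as_matrix().T@(np.array(p)-c['xyz']); th=np.arctan2(np.hypot(*q[:2]),q[2]); u=q[:2]/np.hypot(*q[:2])*th*c['fx']; return u+[c['cx'],c['cy']]
a=np.array([.829,.559]);o=np.array([.529,-.043])
for r,z in((119,.28),(125,.292),(174,.181),(0,.18)): print(r,pw([*(o+a*r/1000),z]))
E
```

```text
{'t': 2.6, 'eef_pos': array([0.6584237 , 0.0438781 , 0.38150902]), 'ee_rot': array([-3.14149929e+00, -4.85698726e-04, -2.54488511e+00]), 'force': array([0.27207175, 0.35517416, 0.65362446]), 'width': 0.00014289588894986118} {'fx': 309.70691628693146, 'fy': 309.70691628693146, 'cx': 319.62238556100965, 'cy': 199.43328338880357, 'xyz': array([0.59787026, 0.00312049, 0.54164052]), 'rotation': array([ 2.86640748e+00, -2.10677646e-04,  2.16796152e+00])}
119 [319.70356221 156.66796343]
125 [319.68144878 165.94581525]
174 [319.48424552 190.82910335]
0 [320.06732295  44.42979391]
```

View pics/w1.png

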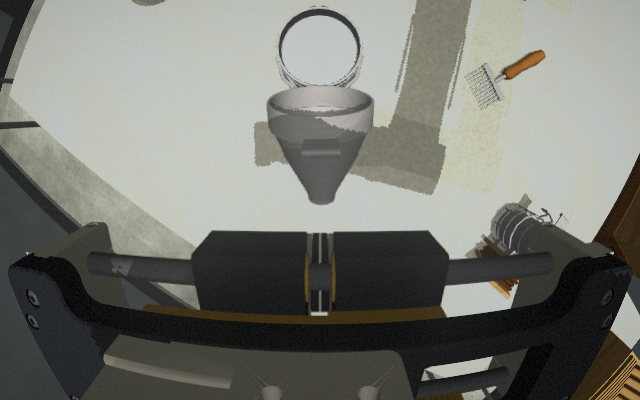

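The wrist view puts the mouth at (319.5,46), the tab at (322,139–157) and the spout end at (321,200). That means the tool is lined up with the smoker's plane, and the lid stands at about 1.9 rad. Next I'll work out the arc.

```bash
cat > path.py <<'E'
from h import *
O=np.array([.5305,-.0415]); a=np.radians(34); X=np.array([np.cos(a),np.sin(a)])
def tcp(th,phi=0,gap=0,rho=125):
    e=np.array([-np.cos(th),np.sin(th)]); n=np.array([np.sin(th),np.cos(th)]); H=np.array([57,172.])
    p=H+rho*e+(11.5+gap)*n
    if th>np.pi/2: p[0]=(H+138*e+(11.5+gap)*n)[0]
    p=p+9.5*np.array([np.cos(phi),np.sin(phi)])
    return np.r_[O+X*p[0]/1000,p[1]/1000]
E
python3 - <<'E'
from path import *
np.set_printoptions(precision=3,suppress=True)
for th in np.arange(2.0,-.01,-.1):
    phi=np.radians(20)*np.clip((1.1-th)/.8,0,1); print(round(th,2),round(np.degrees(phi),1),tcp(th,phi),tcp(th,phi)/.25)
E
```

```text
2.0 0.0 [0.642 0.034 0.281] [2.568 0.135 1.124]
1.9 0.0 [0.632 0.027 0.287] [2.527 0.107 1.146]
1.8 0.0 [0.621 0.019 0.291] [2.484 0.078 1.164]
1.7 0.0 [0.61  0.012 0.294] [2.439 0.048 1.178]
1.6 0.0 [0.599 0.004 0.297] [2.394 0.017 1.186]
1.5 0.0 [ 0.588 -0.003  0.298] [ 2.351 -0.011  1.19 ]
1.4 0.0 [ 0.577 -0.01   0.297] [ 2.31  -0.039  1.189]
1.3 0.0 [ 0.567 -0.017  0.296] [ 2.268 -0.067  1.182]
1.2 0.0 [ 0.557 -0.024  0.293] [ 2.228 -0.095  1.171]
1.1 0.0 [ 0.547 -0.03   0.289] [ 2.188 -0.121  1.154]
1.0 2.5 [ 0.538 -0.037  0.284] [ 2.151 -0.147  1.135]
0.9 5.0 [ 0.529 -0.043  0.278] [ 2.115 -0.171  1.112]
0.8 7.5 [ 0.52  -0.048  0.271] [ 2.081 -0.194  1.084]
0.7 10.0 [ 0.512 -0.054  0.263] [ 2.05  -0.215  1.052]
0.6 12.5 [ 0.505 -0.058  0.254] [ 2.021 -0.234  1.017]
0.5 15.0 [ 0.499 -0.063  0.244] [ 1.996 -0.251  0.978]
0.4 17.5 [ 0.494 -0.066  0.234] [ 1.974 -0.266  0.937]
0.3 20.0 [ 0.489 -0.07   0.223] [ 1.956 -0.278  0.893]
0.2 20.0 [ 0.485 -0.072  0.211] [ 1.942 -0.287  0.845]
0.1 20.0 [ 0.483 -0.074  0.199] [ 1.932 -0.294  0.797]
-0.0 20.0 [ 0.482 -0.075  0.187] [ 1.926 -0.298  0.747]
```

Call:
apply_moves(
  steps=[
    {"translation":[0,0,-0.06],"rotation":[0,0,0]},
    {"translation":[0,0,-0.13],"rotation":[0,0,0]},
    {"translation":[0,0,-0.2],"rotation":[0,0,0]},
    {"translation":[0,0,-0.27],"rotation":[0,0,0]},
    {"translation":[0,0,-0.33],"rotation":[0,0,0]},
    {"translation":[0,0,-0.38],"rotation":[0,0,0]},
    {"translation":[-0.02,-0.015,-0.38],"rotation":[0,0,0]},
    {"translation":[-0.04,-0.03,-0.38],"rotation":[0,0,0]},
    {"translation":[-0.066,-0.046,-0.38],"rotation":[0,0,0]},
    {"translation":[-0.066,-0.046,-0.38],"rotation":[0,0,0]},
  ],
)

```text
t: 3.48
eef_pos: [0.6414, 0.0322, 0.2886]
ee_rot: [-3.141, 0.002, -2.545]
force: [-0.5, -0.2, 0.8]
width: 0.0005
gripper_force: 0.0
```

```bash
python3 - <<'E'
from h import *
s=get_state(); print(s['eef_pos'],s['force'])
w=grab_frame('wrist')[60:260,220:420]; a=grab_frame('scene')[180:280,260:360]
cv2.imwrite('pics/c1.png',np.hstack([cv2.resize(x,(400,400),interpolation=2) for x in(a,w)]))
E
```

```text
[0.6414241  0.03215941 0.28859584] [-0.53117572 -0.24945258  0.8440768 ]
```

View pics/c1.png

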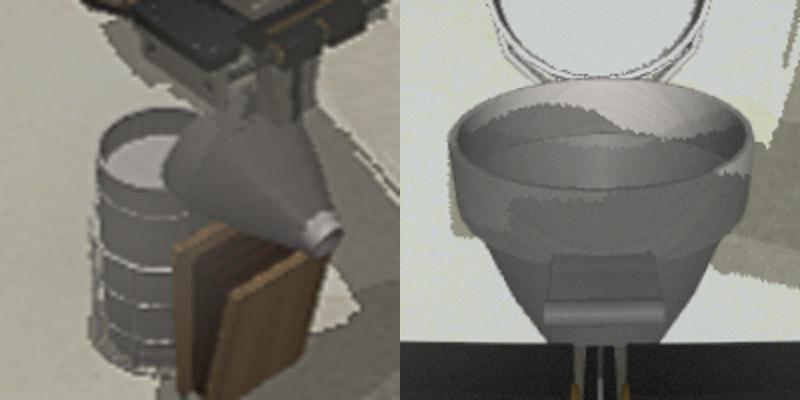

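The fingers are directly behind the tab and centred on it: the tab is at about (605,275) in the crop and the fingers at (600,370). I'm starting the push along the arc.

Call:
apply_moves(
  steps=[
    {"translation":[-0.02,-0.011,-0.02],"rotation":[0,0,0]},
    {"translation":[-0.039,-0.022,-0.022],"rotation":[0,0,0]},
    {"translation":[-0.06,-0.036,-0.018],"rotation":[0,0,0]},
    {"translation":[-0.082,-0.051,-0.01],"rotation":[0,0,0]},
    {"translation":[-0.104,-0.066,0],"rotation":[0,0,0]},
    {"translation":[-0.127,-0.081,0.01],"rotation":[0,0,0]},
    {"translation":[-0.15,-0.097,0.015],"rotation":[0,0,0]},
    {"translation":[-0.172,-0.112,0.02],"rotation":[0,0,0]},
    {"translation":[-0.194,-0.126,0.025],"rotation":[0,0,0]},
    {"translation":[-0.215,-0.14,0.025],"rotation":[0,0,0]},
  ],
)

```text
t: 4.42
eef_pos: [0.588, -0.002, 0.2932]
ee_rot: [-3.141, 0.001, -2.544]
force: [1.4, 0.0, 1.3]
width: 0.0003
gripper_force: 0.6
```

```bash
python3 - <<'E'
from h import *
s=get_state(); print(s['eef_pos'],s['force'])
w=grab_frame('wrist')[0:260,190:450]; a=grab_frame('scene')[180:280,260:360]
cv2.imwrite('pics/c2.png',np.hstack([cv2.resize(x,(400,400),interpolation=2) for x in(a,w)]))
E
```

```text
[ 0.58797964 -0.00199411  0.29321479] [1.35534567 0.01141043 1.25717494]
```

View pics/c2.png

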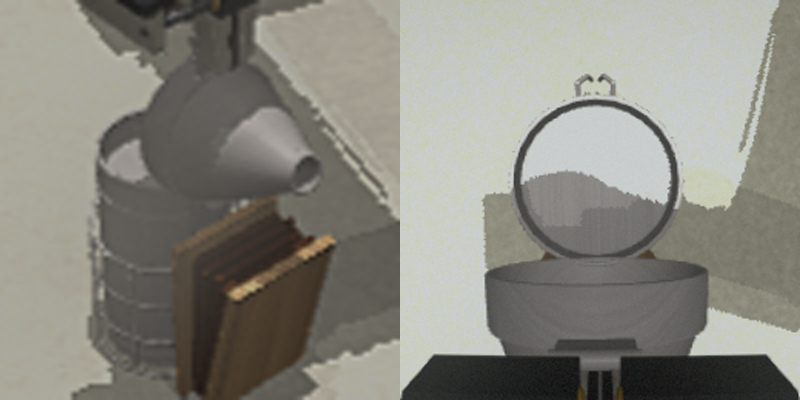

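The lid is nearly on edge, with its rim at wrist-crop rows 260–340, and the can hasn't moved. I'll continue.

Call:
apply_moves(
  steps=[
    {"translation":[-0.022,-0.017,0.01],"rotation":[0,0,0]},
    {"translation":[-0.043,-0.034,0.015],"rotation":[0,0,0]},
    {"translation":[-0.064,-0.048,0.013],"rotation":[0,0,0]},
    {"translation":[-0.085,-0.062,0.01],"rotation":[0,0,0]},
    {"translation":[-0.105,-0.076,0.005],"rotation":[0,0,0]},
    {"translation":[-0.125,-0.09,0],"rotation":[0,0,0]},
    {"translation":[-0.145,-0.103,-0.007],"rotation":[0,0,0]},
    {"translation":[-0.165,-0.116,-0.014],"rotation":[0,0,0]},
    {"translation":[-0.184,-0.129,-0.023],"rotation":[0.023,-0.035,0]},
    {"translation":[-0.202,-0.142,-0.033],"rotation":[0.047,-0.069,0]},
  ],
)

```text
t: 5.35
eef_pos: [0.5376, -0.0373, 0.2842]
ee_rot: [-3.142, 0.044, -2.544]
force: [0.5, -0.8, 0.8]
width: 0.0001
gripper_force: 0.4
```

Call:
apply_moves(
  steps=[
    {"translation":[-0.018,-0.012,-0.011],"rotation":[0.023,-0.035,0]},
    {"translation":[-0.036,-0.024,-0.023],"rotation":[0.047,-0.069,0]},
    {"translation":[-0.053,-0.036,-0.037],"rotation":[0.07,-0.104,0]},
    {"translation":[-0.07,-0.047,-0.051],"rotation":[0.093,-0.138,0]},
    {"translation":[-0.086,-0.058,-0.067],"rotation":[0.117,-0.173,0]},
    {"translation":[-0.101,-0.068,-0.083],"rotation":[0.14,-0.207,0]},
    {"translation":[-0.116,-0.078,-0.1],"rotation":[0.163,-0.242,0]},
    {"translation":[-0.13,-0.087,-0.118],"rotation":[0.187,-0.276,0]},
    {"translation":[-0.143,-0.096,-0.137],"rotation":[0.21,-0.31,0]},
    {"translation":[-0.155,-0.104,-0.157],"rotation":[0.233,-0.345,0]},
  ],
)

```text
t: 6.18
eef_pos: [0.4985, -0.0634, 0.2452]
ee_rot: [-3.141, 0.263, -2.544]
force: [0.8, -0.8, 0.1]
width: 0.0007
gripper_force: 0.3
```

```bash
python3 - <<'E'
from h import *
s=get_state(); print(s['eef_pos'],s['force'])
w=grab_frame('wrist')[0:260,190:450]; a=grab_frame('scene')[170:270,250:350]
cv2.imwrite('pics/c3.png',np.hstack([cv2.resize(x,(400,400),interpolation=2) for x in(a,w)]))
E
```

```text
[ 0.49854595 -0.06344689  0.24515834] [ 0.82941394 -0.80825198  0.12022775]
```

View pics/c3.png

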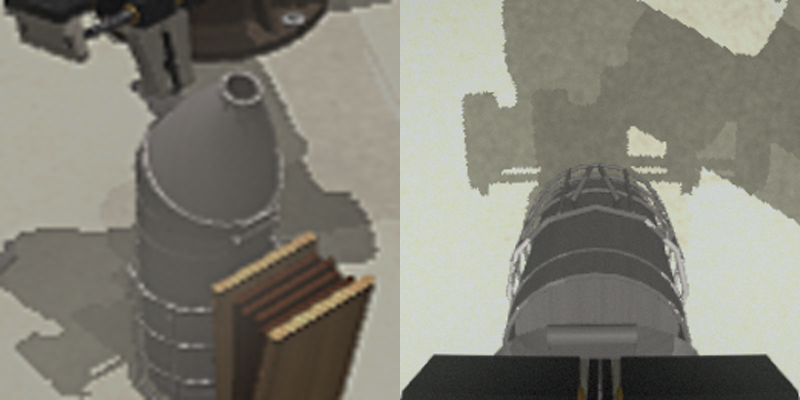

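The lid is half closed: the funnel points up and back, the tab is still against the fingers, and the can hasn't shifted. I'll bring it down to about 0.1 rad.

Call:
apply_moves(
  steps=[
    {"translation":[-0.011,-0.008,-0.02],"rotation":[0.023,-0.035,0]},
    {"translation":[-0.022,-0.015,-0.041],"rotation":[0.047,-0.069,0]},
    {"translation":[-0.031,-0.021,-0.063],"rotation":[0.07,-0.104,0]},
    {"translation":[-0.04,-0.027,-0.085],"rotation":[0.093,-0.138,0]},
    {"translation":[-0.047,-0.032,-0.109],"rotation":[0.093,-0.138,0]},
    {"translation":[-0.054,-0.036,-0.133],"rotation":[0.093,-0.138,0]},
    {"translation":[-0.059,-0.04,-0.157],"rotation":[0.093,-0.138,0]},
    {"translation":[-0.062,-0.042,-0.172],"rotation":[0.093,-0.138,0]},
    {"translation":[-0.064,-0.043,-0.181],"rotation":[0.093,-0.138,0]},
    {"translation":[-0.064,-0.043,-0.181],"rotation":[0.093,-0.138,0]},
  ],
)

```text
t: 7.12
eef_pos: [0.483, -0.0737, 0.1994]
ee_rot: [-3.141, 0.348, -2.544]
force: [-0.1, 0.5, -0.8]
width: 0.0003
gripper_force: 0.0
```

Call:
apply_moves(
  steps=[
    {"translation":[0,0,-0.005],"rotation":[0,0,0]},
    {"translation":[-0.001,-0.001,-0.01],"rotation":[0,0,0]},
    {"translation":[-0.001,-0.001,-0.014],"rotation":[0,0,0]},
    {"translation":[-0.002,-0.001,-0.018],"rotation":[0,0,0]},
    {"translation":[-0.003,-0.002,-0.022],"rotation":[0,0,0]},
    {"translation":[-0.003,-0.002,-0.026],"rotation":[0,0,0]},
    {"translation":[-0.004,-0.003,-0.03],"rotation":[0,0,0]},
    {"translation":[-0.004,-0.003,-0.034],"rotation":[0,0,0]},
    {"translation":[-0.004,-0.003,-0.038],"rotation":[0,0,0]},
    {"translation":[-0.004,-0.003,-0.038],"rotation":[0,0,0]},
  ],
)

```text
t: 7.95
eef_pos: [0.482, -0.0746, 0.1903]
ee_rot: [-3.141, 0.348, -2.544]
force: [1.0, -0.3, 0.3]
width: 0.0003
gripper_force: 0.1
```

Call:
apply_moves(
  steps=[
    {"translation":[0,0,-0.001],"rotation":[0,0,0]},
    {"translation":[0,0,-0.002],"rotation":[0,0,0]},
    {"translation":[0,0,-0.003],"rotation":[0,0,0]},
    {"translation":[0,0,-0.004],"rotation":[0,0,0]},
    {"translation":[0,0,-0.005],"rotation":[0,0,0]},
    {"translation":[0,0,-0.006],"rotation":[0,0,0]},
    {"translation":[0,0,-0.006],"rotation":[0,0,0]},
    {"translation":[0,0,-0.006],"rotation":[0,0,0]},
    {"translation":[0,0,-0.006],"rotation":[0,0,0]},
    {"translation":[0,0,-0.006],"rotation":[0,0,0]},
  ],
)

```text
t: 8.78
eef_pos: [0.4822, -0.0746, 0.1891]
ee_rot: [-3.14, 0.349, -2.544]
force: [-0.3, 0.2, 1.2]
width: 0.0008
gripper_force: 0.1
```

Call:
apply_moves(
  steps=[
    {"translation":[0,0,-0.001],"rotation":[0,0,0]},
    {"translation":[0,0,-0.002],"rotation":[0,0,0]},
    {"translation":[0,0,-0.003],"rotation":[0,0,0]},
    {"translation":[0,0,-0.004],"rotation":[0,0,0]},
    {"translation":[0,0,-0.005],"rotation":[0,0,0]},
    {"translation":[0,0,-0.006],"rotation":[0,0,0]},
    {"translation":[0,0,-0.006],"rotation":[0,0,0]},
    {"translation":[0,0,-0.006],"rotation":[0,0,0]},
    {"translation":[0,0,-0.006],"rotation":[0,0,0]},
    {"translation":[0,0,-0.006],"rotation":[0,0,0]},
  ],
)

```text
t: 9.62
eef_pos: [0.4822, -0.0746, 0.1876]
ee_rot: [-3.14, 0.349, -2.544]
force: [-0.0, 0.1, 0.1]
width: 0.0007
gripper_force: 0.1
```

```bash
python3 - <<'E'
from h import *
s=get_state(); print(s['eef_pos'],s['force'])
w=grab_frame('wrist')[60:260,220:420]; a=grab_frame('scene')[180:260,270:350]
cv2.imwrite('pics/c4.png',np.hstack([cv2.resize(x,(400,400),interpolation=2) for x in(a,w)]))
F=[get_state()['force']]
for _ in range(6): grab_frame('top'); F.append(get_state()['force'])
print(np.mean(F,0))
E
```

```text
[ 0.48219498 -0.07456696  0.18756381] [-0.0059594   0.13569039  0.13062357]
[-0.34899126  0.11929903 -0.08941448]
```

View pics/c4.png

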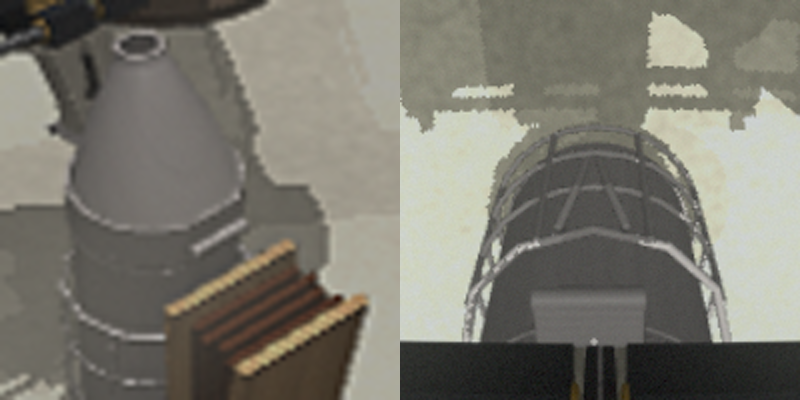

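The lid looks almost shut. The tab is at wrist-crop (590,315), under the fingertips, and there's no contact rise in the force yet. I'll press on gently.

Call:
apply_moves(
  steps=[
    {"translation":[0,0,-0.001],"rotation":[0,0,0]},
    {"translation":[0,0,-0.002],"rotation":[0,0,0]},
    {"translation":[0,0,-0.003],"rotation":[0,0,0]},
    {"translation":[0,0,-0.004],"rotation":[0,0,0]},
    {"translation":[0,0,-0.005],"rotation":[0,0,0]},
    {"translation":[0,0,-0.006],"rotation":[0,0,0]},
    {"translation":[0,0,-0.006],"rotation":[0,0,0]},
    {"translation":[0,0,-0.006],"rotation":[0,0,0]},
    {"translation":[0,0,-0.006],"rotation":[0,0,0]},
    {"translation":[0,0,-0.006],"rotation":[0,0,0]},
  ],
)

```text
t: 10.85
eef_pos: [0.4823, -0.0746, 0.1864]
ee_rot: [-3.14, 0.349, -2.544]
force: [-2.4, -0.4, 5.9]
width: 0.0008
gripper_force: 2.7
```

Call:
apply_moves(
  steps=[
    {"translation":[0,0,-0.001],"rotation":[0,0,0]},
    {"translation":[0,0,-0.002],"rotation":[0,0,0]},
    {"translation":[0,0,-0.003],"rotation":[0,0,0]},
    {"translation":[0,0,-0.004],"rotation":[0,0,0]},
    {"translation":[0,0,-0.004],"rotation":[0,0,0]},
    {"translation":[0,0,-0.004],"rotation":[0,0,0]},
    {"translation":[0,0,-0.004],"rotation":[0,0,0]},
    {"translation":[0,0,-0.004],"rotation":[0,0,0]},
    {"translation":[0,0,-0.004],"rotation":[0,0,0]},
    {"translation":[0,0,-0.004],"rotation":[0,0,0]},
  ],
)

```text
t: 11.68
eef_pos: [0.4825, -0.0746, 0.186]
ee_rot: [-3.14, 0.35, -2.543]
force: [-4.7, 1.4, 10.4]
width: 0.0003
gripper_force: 5.3
```

The force rose to 10 N with almost no travel, so the lid is home. I'm releasing it and retreating up and forward.

Call:
apply_moves(
  steps=[
    {"translation":[0,0,0.004],"rotation":[0,0,0]},
    {"translation":[0,0,0.01],"rotation":[0,0,0]},
    {"translation":[0,0,0.03],"rotation":[0,0,0]},
    {"translation":[-0.02,-0.014,0.08],"rotation":[0,0,0]},
    {"translation":[-0.05,-0.035,0.15],"rotation":[0,0,0]},
    {"translation":[-0.08,-0.055,0.25],"rotation":[0,0,0]},
    {"translation":[-0.12,-0.08,0.37],"rotation":[0,0,0]},
    {"translation":[-0.12,-0.1,0.5],"rotation":[0,0,0]},
    {"translation":[-0.12,-0.12,0.6],"rotation":[0,0,0]},
    {"translation":[-0.12,-0.12,0.6],"rotation":[0,0,0]},
  ],
)

```text
t: 12.52
eef_pos: [0.4542, -0.1058, 0.3412]
ee_rot: [-3.134, 0.355, -2.542]
force: [1.2, 0.6, 1.9]
width: 0.0004
gripper_force: 0.0
```

```bash
python3 - <<'E'
from h import *
s=get_state(); print(s['eef_pos'],s['force'])
w=grab_frame('wrist'); a=grab_frame('scene')
b=cv2.imread('pics/scene0.png')
f=lambda i:cv2.resize(i[180:290,265:375],(400,400),interpolation=2)
cv2.imwrite('pics/c5.png',np.vstack([np.hstack([f(b),f(a)]),cv2.resize(w,(800,500))[150:350]])[:600])
# displacement of the can's lower left body/bellows between the two scene views
g=lambda i:np.float32(cv2.cvtColor(i,6))
t=b[245:285,303:342]; r=cv2.matchTemplate(a[235:295,293:352],t,cv2.TM_CCOEFF_NORMED); print(cv2.minMaxLoc(r))
E
```

```text
[ 0.45419952 -0.10583345  0.34123426] [1.15006357 0.56620476 1.92366888]
(-0.13513857126235962, 0.9226231575012207, (0, 0), (10, 10))
```

View pics/c5.png

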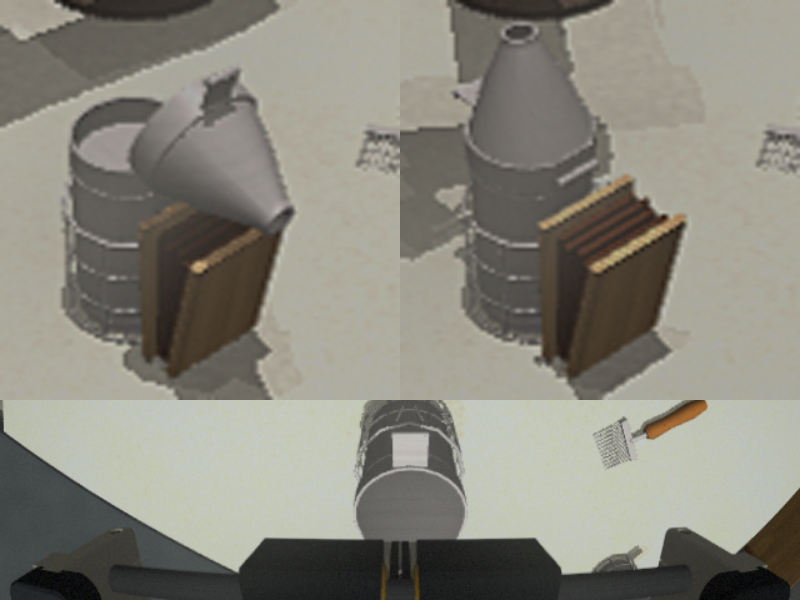

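The lid sits level on the can, the bellows template match shows zero shift, and the hand is clear.

```bash
python3 -c "
from station import *
print(job_done())"
```

```text
the job is handed in; nothing more can be done
None
```

The lid is pushed over and pressed home on the can (about 10 N at the end); the smoker shows no shift in the scene view, the goods around it were not touched, and I handed the job in with the hand clear.

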